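Stack the collars on the fret-slotting jig

ROBOT

A 6-joint arm with a two-finger parallel gripper is mounted at the origin on the work surface. World frame = base frame: x ahead of the robot, y to its left, z up, the work surface at z = 0. Lengths are in mm, angles in degrees, forces in N, time in s.
With the tool pointing down it reaches from about 350 to 850 mm from the base axis. Payload 8.1 kg.
Tool frame: the origin (TCP) lies between the finger pads; the fingertips stand 11 mm ahead of it and the grasp point (between the pads) lies 8 mm behind it; z points along the fingers, y is the line along which they close (so a half turn about z gives the same grasp; the last joint's range is limited). The gripper opens to 85 mm and grips with 20 to 120 N. Pads are 22 mm wide; open, the fingers measure 114 mm over their backs; the gripper's body (76 mm by 85 mm) begins 54 mm behind the grasp point. The pads swing forward as they close: fully open they stand 13 mm farther back than shut.
Start: joints at [58.361, 7.471, 85.268, -0, 87.261, -4.893], TCP at [269.999, 535.823, 242.292] pointing down, gripper open.
Joint ranges: [-169.43, 169.43], [-51.17, 129.36], [1.28, 143.12], [-76.62, 256.62], [0, 156.53], [-152.29, 152.29]. Speed limits (degrees/s): [136.94, 136.94, 159.86, 180, 180, 180].

INTERFACE

Orientations are given as [roll, pitch, yaw] about the fixed x, y, z axes, in that order (R = Rz(yaw) Ry(pitch) Rx(roll)).
In Python, from bench import r, snapshot, get_calibration gives the robot as it stands.
- The arm moves only by the tool step_arm, never from a script. Its argument "rows" is a list of rows, each a list of 2 entries, a list of its own where there are three numbers: the shift along the tool's x, y, z in mm, then the turn about the tool's z in degrees. In form: [[[tx, ty, tz], yaw], ...]. A call has 1 to 12 rows; each row is the pose to reach, as a shift and turn from the pose commanded when the call began, along the tool's axes at that moment; what a row does not reach only later rows make up. A row lasts 1/10 s, in which the tool goes at most 50 mm and 8.59 degrees, less where a joint would pass 70% of its speed; a pose out of reach is approached as far as the arm can. A call with a gripper value outside its range is refused whole. "fingers" is the opening, from 0 (shut) to 1 (fully open), set as the call begins (left out, the last holds). The fingers move at their own pace and stop on an object; "squeeze" is the grip in N (left out, the last holds). Time passes only in rows, so rows that repeat a pose let the fingers close. It gives the time, the measured TCP pose, the force, the opening and the grip force at its end, in the units of the state.
- r.sense(): the state, without advancing time (a new reading comes with each control period).
- snapshot(name): name is "scene" or "top"; returns the picture (384x512x3 uint8, blue, green, red); there is no depth.
- get_calibration(name): a dict with "fovy" (degrees; the focal length in pixels is half the picture's height over the tangent of half this angle, whatever the lens; pixels are square), "cx", "cy" (the principal point, pixels), "dist" ([k1, k2, p1, p2, k3] as OpenCV has them; the pictures are not rectified), "eye" and "orientation" of the camera in the world. Camera axes: x right, y up, looking along -z (the intrinsics and any distortion apply to the point x, -y, -z); pixel columns grow to the right and rows downward; lengths in mm; the calibration is good to about 2 mm. A picture is of the moment at which its call begins. get_calibration takes no time and is no camera call.
- r.hand_in(): hands the job in; it is judged then, once.
The state is a dict: "time": time; "joint_pos": joint angles; "qd": joint speeds; "joint_efforts": joint torques, N m; "tool_pos": TCP position; "tcp_rot": TCP orientation; "ft_force": force on the tool from outside, world axes, zero at the start; "wrist_torque": the same for the moment, N m; "finger_gap": finger opening in mm; "grip_force": force on a finger pad.
Only numpy, scipy, OpenCV 4.12 (cv2) and the standard library are available. Lean on these libraries where they do the work, as an engineer would, in place of code of your own. Each camera call takes 0.05 s, during which the arm holds its last target. There are 200 camera calls.

TASK

Set up the fret-slotting jig: slide the wide aluminium collar sideways out of its parking bay into the lane, then push it along onto the level rod until it is fully home against the wooden head block. Only then do the same with the narrow collar, until it is flat against the wide one, and finally swing the brass keeper fully shut across the lane behind them. Keep both collars flat on the jig's bed, never lifted or tipped, and leave everything else on the bench where it lies.

Things in the scene. Friction and masses are not known exactly. Their poses are not given: they have to be found in the camera images.
- jig: fret-slot indexing jig fixed to the bench, plywood baseplate 8 mm thick (the bed). Origin on the bench below the shoulder, on the lane's centre line; +y runs along lane and rod towards the shoulder, +x across the lane away from the parking bays, z up. The dark wooden head block, 75 mm wide and 64 mm high above the bed, has its flat face, the shoulder, at y = 0
- lane_fence (a point): middle of the fence's inner face, at bed height: steel strip 8 mm thick, 12 mm high, along the lane's far side at jig x = +28.5 mm from y = -230 mm to 0. It squares a collar pushed against it
- lane_guide (a point): mouth end of the straight guide's inner face, at bed height: strip 12 mm high on the lane's bay side at jig x = -30 mm, from y = -80 mm to 0, making the lane 58.5 mm wide there; its flared mouth reaches out to y = -97 mm, x = -42 mm (outer edge). Beyond that the lane is open to the bays
- bay_a (a point): centre of the outlined parking bay (64 x 52 mm) nearer the rod, on the bed: jig x = -76 mm, y = -134 mm
- bay_b (a point): centre of the other, like bay: jig x = -76 mm, y = -192 mm
- wide_collar: wide square collar of smooth anodised aluminium, which slides easily, standing on the bed: 56 mm across (its x), 56 mm high, 44 mm thick along its y; a bore of 21 mm runs along y, 28 mm above its foot. Origin at the centre of its underside. Starts in either bay. Fully home it lies with its end face on the shoulder: x = 0, y = -22 mm in the jig's frame. About 0.33 kg
- narrow_collar: as the wide collar, but only 24 mm thick along its y. Starts in the other bay. Fully home its end face lies on the wide collar: x = 0, y = -56 mm in the jig's frame. About 0.18 kg
- keeper (a joint): angle of the brass keeper, a bar swinging level about a pivot beyond the fence: 0 (at its stop) = shut, square across the lane over the rod, behind the home collars; starts open at 1.75 to 2.05, outside the lane. At angle q it points from the pivot along (-cos q, -sin q) in jig x, y. Bar 12 mm thick, 74 mm long, 40 to 56 mm above the bed; stays where it is left
- keeper_pivot (a point): the keeper's pivot, at the bar's mid-height; x = +58 mm, y = -78 mm in the jig's frame; a pillar 14 mm across stands below it
- keeper_pin (a point): top of the small upright pin (10 mm across, 18 mm tall) on the keeper's bar, 66 mm from the pivot, 82 mm above the bench
- rod_tip (a point): centre of the free end of the level steel locating rod: 16 mm across, axis 28 mm above the bed along jig x = 0, from the shoulder to y = -92 mm; its last 11 mm taper to 8 mm
- sanding_block: bystander: red aluminium sanding block, 45 x 110 x 28 mm, on the bench beyond the jig
- nut_file: bystander: slim chrome nut file with a round wooden handle, 170 mm long, about 14 mm high, on the bench beyond the jig; origin at the handle's front end, blade towards its +y
- bone_nut: bystander: white bone nut, 7 x 44 x 10 mm, lying on the jig's baseplate on the robot's side of the rod
- leveling_beam: bystander: steel leveling beam, 400 x 38 x 22 mm
- fret_hammer: bystander: small hammer lying on the bench
- polish_tin: bystander: round tin, 72 mm across, 55 mm high
- radius_block: bystander: pale wooden radius block, 100 x 50 x 30 mm

How it is judged (in metres and radians):
On the way, in this order (a step that is already met when the one before it is completed fails the run):
1. the wide collar is fully home on the rod while the narrow one is not yet threaded (y of wide_collar in the frame of jig between -0.025 and -0.019 m and x of wide_collar in the frame of jig between -0.004 and 0.004 m and z of wide_collar in the frame of jig below 0.011 m and angle between the y axis of wide_collar and the y axis of jig, either way round below 0.09 rad and y of narrow_collar in the frame of jig below -0.1 m), for 0.2 s.
2. the narrow collar is fully home against the wide one, the keeper still open (y of wide_collar in the frame of jig between -0.025 and -0.019 m and x of wide_collar in the frame of jig between -0.004 and 0.004 m and z of each of wide_collar, narrow_collar in the frame of jig below 0.011 m and angle between the y axis of each of wide_collar, narrow_collar and the y axis of jig, either way round below 0.09 rad and y of narrow_collar in the frame of jig between -0.0595 and -0.053 m and x of narrow_collar in the frame of jig between -0.004 and 0.004 m and value of joint keeper above 0.5 rad), for 0.2 s.
3. the keeper is shut behind both collars (y of wide_collar in the frame of jig between -0.025 and -0.019 m and x of wide_collar in the frame of jig between -0.004 and 0.004 m and z of each of wide_collar, narrow_collar in the frame of jig below 0.011 m and angle between the y axis of each of wide_collar, narrow_collar and the y axis of jig, either way round below 0.09 rad and y of narrow_collar in the frame of jig between -0.0595 and -0.053 m and x of narrow_collar in the frame of jig between -0.004 and 0.004 m and value of joint keeper below 0.08 rad), for 0.2 s.
At the end, for the whole second after the job is handed in: Both collars are threaded on the rod and at rest, flat on the bed (within 3 mm) and centred in the lane (within 4 mm): the wide one within 3 mm of the shoulder, the narrow one behind it within 3.5 mm of its home place, both square to the rod within 0.09 rad; the keeper is shut to within 0.08 rad (all of step 3 and linear speed of each of wide_collar, narrow_collar below 0.01 m/s); the robot touches nothing.
It fails at once if wide collar lifted more than 8 mm off the bed or tipped more than 0.25 rad (z of wide_collar in the frame of jig above 0.016 m or angle between wide_collar's own z axis and vertical above 0.25 rad).
It fails at once if narrow collar lifted more than 8 mm off the bed or tipped more than 0.25 rad (z of narrow_collar in the frame of jig above 0.016 m or angle between narrow_collar's own z axis and vertical above 0.25 rad).
It fails at once if a bystander moved more than 20 mm (distance of any of sanding_block, nut_file, bone_nut, leveling_beam, fret_hammer, polish_tin, radius_block from where it was at the start of the episode above 0.02 m).
It also fails if it takes over 72 s, if anything falls off the work surface, if the arm or the gripper's body presses on something with over 40 N, if the wrist force passes 120 N, or if a joint passes its speed limit or range.

## Working session

There is one attempt and no reset: what is moved stays moved. The work goes in short steps, Python scripts to look and compute and a tool call to move; the robot and the scene stay as the last step left them, time stands still between calls to the robot, and variables do not carry over. Pictures are saved under pics/ and viewed, at most 10 in all, crops included, and the job is handed in when it is done.

Besides the shell and the picture viewer there is one more tool, called as name(argument=value, ...) on one line, values as JSON. step_arm: Moves the arm, as the interface text tells. Its arguments: {"type":"object","properties":{"rows":{"type":"array"},"fingers":{"type":"number"},"squeeze":{"type":"number"}},"required":["rows"]}

```bash
mkdir -p pics; ls
python3 - <<'E'
from bench import r, snapshot, get_calibration
import cv2
for n in("scene","top"):
    cv2.imwrite(f"pics/{n}0.png",snapshot(n)); print(n,get_calibration(n))
print(r.sense())
E
```

```text
pics
scene {'fovy': 55.06861488328582, 'cx': 256.75339509441574, 'cy': 194.33161518658807, 'dist': array([-0.06908391,  0.        ,  0.        ,  0.        ,  0.        ]), 'eye': array([1265.8286972 ,  331.28085818,  802.95696162]), 'orientation': array([ 47.49898924,  -0.37559808, 116.42511865])}
top {'fovy': 42.47691565269537, 'cx': 259.9052708532829, 'cy': 189.21973801405184, 'dist': array([-0.0101622,  0.       ,  0.       ,  0.       ,  0.       ]), 'eye': array([ 388.08261163,  -30.47314427, 1971.55221484]), 'orientation': array([  5.35975174,   0.30252203, -91.05969817])}
{'time': 0.1, 'joint_pos': array([ 5.83628850e+01,  7.51168847e+00,  8.53245708e+01,  8.69346318e-04,
        8.72617191e+01, -4.89392080e+00]), 'qd': array([-0.08184483, -0.09417041, -0.10766936,  0.00071049,  0.03808001,
       -0.03685075]), 'joint_efforts': array([ 1.46661543e-03, -5.70956576e+01, -5.01939154e+01, -2.27794017e-04,
        8.27780867e-03, -4.22086396e-05]), 'tool_pos': array([269.72161626, 535.41055475, 241.32518317]), 'tcp_rot': array([-1.79902453e+02, -9.22377183e-03,  1.53256756e+02]), 'ft_force': array([ 0.01005643, -0.35257705, -0.54816685]), 'wrist_torque': array([ 0.02121919, -0.01609653,  0.02046513]), 'grip_force': 0.0, 'finger_gap': 85.18582651643801}
```

View pics/scene0.png

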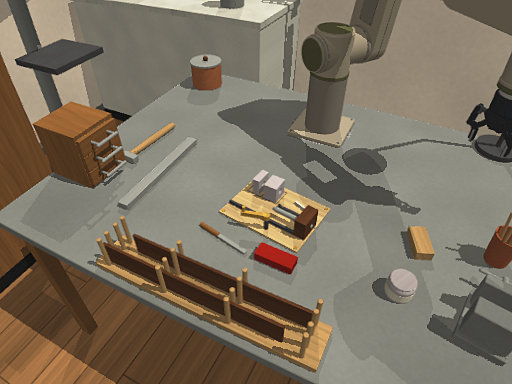

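View pics/top0.png

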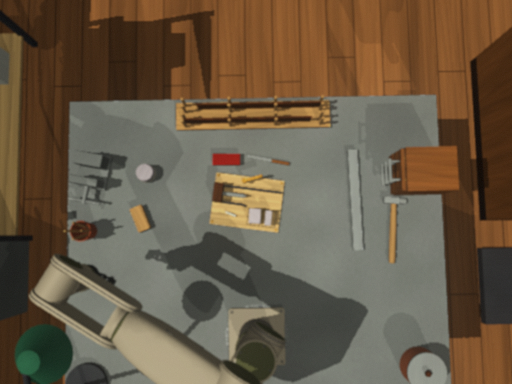

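The top view shows the jig at about (248,202), with the head block on its left at (221,192) and the collars at (262,216). The bays are on the robot side. I'll enlarge both views next.

Run:
```python
import cv2
a=cv2.imread("pics/top0.png")[165:240,203:293]; cv2.imwrite("pics/topc.png",cv2.resize(a,None,fx=8,fy=8,interpolation=cv2.INTER_CUBIC))
a=cv2.imread("pics/scene0.png")[165:255,214:334]; cv2.imwrite("pics/scenec.png",cv2.resize(a,None,fx=6.5,fy=6.5,interpolation=cv2.INTER_CUBIC))
```

```text
(no output)
```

View pics/topc.png

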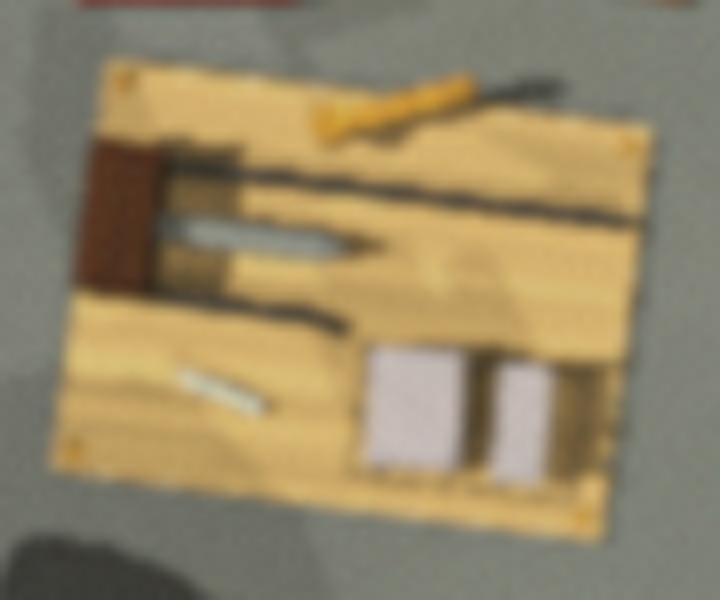

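View pics/scenec.png

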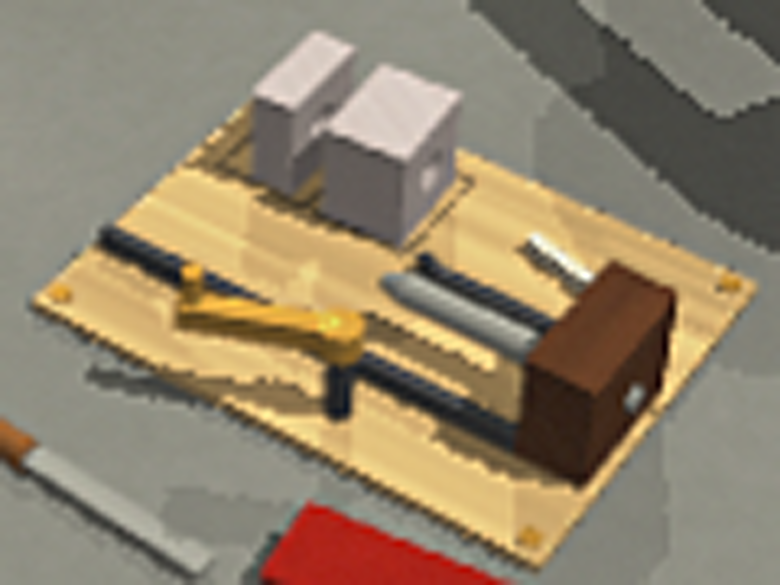

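```bash
cat > h.py <<'E'
import numpy as np, cv2
from scipy.spatial.transform import Rotation as R
from scipy.optimize import least_squares
from bench import r, snapshot, get_calibration
C={n:get_calibration(n) for n in("scene","top")}
def proj(n,P,off=np.zeros(3)):
    c=C[n]; f=192/np.tan(np.radians(c["fovy"]/2))
    p=R.from_euler("xyz",c["orientation"],degrees=True).inv().apply(np.atleast_2d(P)-c["eye"]-off)
    K=np.array([[f,0,c["cx"]],[0,f,c["cy"]],[0,0,1]])
    return cv2.projectPoints((p*[1,-1,-1]).reshape(-1,1,3),np.zeros(3),np.zeros(3),K,c["dist"])[0].reshape(-1,2)
def place(q,P):  # q = x,y,z,yaw(rad)
    return R.from_euler("z",q[3]).apply(np.atleast_2d(P))+q[:3]
def px(n,p): 
    s,o=(8,(203,165)) if n=="top" else (6.5,(214,165))
    return (np.array(p,float)+.5)/s-.5+o
def fit(obs,x0,zfix=None):
    def f(x):
        e=[]
        for n in obs:
            P=np.array([a for a,_ in obs[n]],float); U=px(n,[b for _,b in obs[n]])
            e.append((proj(n,place(x,P))-U).ravel())
        e=np.concatenate(e)
        return e if zfix is None else np.append(e,(x[2]-zfix)/1.0)
    s=least_squares(f,x0,loss="soft_l1"); return s.x,f(s.x)
E
cat > m.py <<'E'
from h import *
np.set_printoptions(precision=1,suppress=True)
jig={"top":[((37.5,0,72),(165,148)),((-37.5,0,72),(152,293)),((0,-92,36),(378,246)),((32.5,-230,20),(640,222)),((-42,-97,20),(345,328)),((58,-78,64),(325,120))],
"scene":[((0,-92,36),(388,282)),((37.5,0,72),(530,358)),((-37.5,0,72),(617,262)),((32.5,-230,20),(105,235)),((58,-78,64),(342,320)),((-42,-97,20),(425,260))]}
def col(w,t,s): 
    S=[(1,1),(1,-1),(-1,-1),(-1,1)]
    f=lambda l:[((a*28,b*w/2,56),p) for (a,b),p in zip(S,l)]
    return {"top":f(t),"scene":f(s)}
wide=col(44,[(370,347),(467,350),(460,470),(367,465)],[(408,160),(325,128),(383,65),(463,97)])
nar=col(24,[(497,362),(553,366),(547,485),(490,483)],[(292,108),(253,90),(320,30),(355,48)])
J,e=fit(jig,[450,0,0,1.5]); print("jig",J[:3],np.degrees(J[3]),e)
J,e=fit(jig,J,0); print("jig",J[:3],np.degrees(J[3]))
for n,o in(("wide",wide),("nar",nar)):
  for z in(None,8):
    q,e=fit(o,[440,0,8,J[3]],z); d=R.from_euler("z",-J[3]).apply(q[:3]-J[:3])
    print(n,q[:3],"in jig",d,"dyaw",np.degrees(q[3]-J[3])); 
    if z is None: print(e)
# pin
def f(x): return np.concatenate([(proj("top",[x])-px("top",(465,88))).ravel(),(proj("scene",[x])-px("scene",(193,270))).ravel()])
p=least_squares(f,[500,0,80]).x; d=R.from_euler("z",-J[3]).apply(p-J[:3]); print("pin",p,"jig",d,"q",np.arctan2(-(d[1]+78),-(d[0]-58)))
np.save("J.npy",J)
E
python3 m.py
```

```text
jig [558.2 123.9  -1.2] -7.807296051827112 [-0.2 -0.6 -1.   0.5 -4.1  0.3 -1.2 -0.4  0.1  1.   0.5  0.3 -0.3  0.2
 -0.6  0.5 -0.9 -0.4 -0.2 -0.6  0.3  1.2 -0.2 -1.2]
jig [558.6 124.1  -0.1] -7.84146710114893
wide [465.4  -0.8   7.7] in jig [ -75.3 -136.4    7.8] dyaw 3.7385077453488895
[ 0.4  0.1 -0.4  0.4 -0.3 -0.2 -0.1 -0.1 -0.1  0.2 -0.   0.2 -0.1 -0.1
 -0.1 -0.4]
wide [465.5  -0.7   8. ] in jig [ -75.2 -136.3    8.1] dyaw 3.748401883302151
nar [456.9 -52.    8.9] in jig [ -76.8 -188.3    9.1] dyaw 1.1563300817615811
[ 0.7  0.2 -0.1  0.3 -0.8 -0.1  0.2 -0.5  0.4  0.1 -0.1  0.1 -0.7 -0.
  0.3 -0.2]
nar [456.5 -52.2   8.1] in jig [ -77.1 -188.6    8.3] dyaw 1.1545623154630669
pin [618.4 -27.6  80.2] jig [  79.9 -142.    80.4] q 1.9004202787675437
```

```bash
sed -i 's/(378,246)/(345,243)/' m.py
cat > p.py <<'E'
# python3 p.py J|W  x y z yaw cur  : shift in tool axes from cur pose (x,y,z,yaw world; tool straight down)
from h import *
J=np.load("J.npy")
def toW(x,y,z,yaw): p=place(J,[(x,y,z)])[0]; return np.array([p[0],p[1],z,np.degrees(J[3])+90+yaw])
def shift(cur,tgt):
    d=R.from_euler("xyz",[180,0,cur[3]],degrees=True).inv().apply(np.array(tgt[:3])-cur[:3]); return d.round(1),round(-(tgt[3]-cur[3]),1)
def toJ(w): d=R.from_euler("z",-J[3]).apply(np.array([w[0],w[1],0])-[J[0],J[1],0]); return d[:2].round(2),w[2],w[3]-np.degrees(J[3])-90
E
python3 m.py|grep -v '^\['
python3 - <<'E'
from p import *
cur=[270,535.8,242.3,153.26]
w=place(J,[(-75.3,-136.3,0)])[0]
t=toW(-75.3,-136.3,170,3.74); print(t,shift(cur,t)); print(r.sense()["tool_pos"])
E
```

```text
jig [558.7 124.3  -0.6] -7.831176375609558 [-0.4 -0.7 -1.2  0.4 -0.1  0.6 -1.3 -0.5  0.   0.9  0.4  0.2 -0.2  0.2
 -0.5  0.5 -0.8 -0.4 -0.2 -0.6  0.3  1.2 -0.2 -1.2]
jig [558.9 124.4  -0.1] -7.847334146005353
wide [465.4  -0.8   7.7] in jig [ -75.5 -136.8    7.7] dyaw 3.7443747981573954
 -0.1 -0.4]
wide [465.5  -0.7   8. ] in jig [ -75.4 -136.7    8. ] dyaw 3.7542690358143394
nar [456.9 -52.    8.9] in jig [ -77.  -188.7    9. ] dyaw 1.162196755671888
  0.3 -0.2]
nar [456.5 -52.2   8.1] in jig [ -77.3 -188.9    8.2] dyaw 1.1604296734108441
pin [618.4 -27.6  80.2] jig [  79.7 -142.4   80.3] q 1.89584174178508
[ 4.65674136e+02 -3.36332577e-01  1.70000000e+02  8.58926659e+01] (array([-416. , -390.8,   72.3]), np.float64(67.4))
[269.72161626 535.41055475 241.32518317]
```

step_arm(rows=[[[-35,-33,6],6],[[-70,-65,12],12],[[-105,-98,18],18],[[-140,-130,24],24],[[-175,-163,30],31],[[-210,-195,36],38],[[-245,-228,42],45],[[-280,-260,48],51],[[-315,-293,54],57],[[-350,-326,60],63],[[-385,-360,66],67.4],[[-416,-390.8,72.3],67.4]], fingers=1, squeeze=25)

```text
time: 1.3
tool_pos: [465.8, -2.7, 169.6]
tcp_rot: [180.0, 0.0, 85.7]
ft_force: [1.3, 1.1, -0.6]
finger_gap: 85.5
grip_force: 0.0
```

step_arm(rows=[[[0,0,0],0],[[0,0,0],0],[[0,0,0],0],[[0,0,0],0]])

```text
time: 1.7
tool_pos: [465.4, 0.8, 170.1]
tcp_rot: [180.0, -0.0, 86.0]
ft_force: [0.2, -0.5, 0.3]
finger_gap: 85.0
grip_force: 0.0
```

step_arm(rows=[[[0,0,20],0],[[0,0,45],0],[[0,0,70],0],[[0,0,90],0],[[0,0,105],0],[[0,0,115],0],[[0,0,124],0],[[0,0,132],0],[[0,0,134],0],[[0,0,134],0]])

```text
time: 2.7
tool_pos: [465.6, -0.3, 36.0]
tcp_rot: [-180.0, 0.0, 85.9]
ft_force: [0.6, -0.3, -0.7]
finger_gap: 85.6
grip_force: 0.0
```

step_arm(rows=[[[0,0,0],0],[[0,0,0],0],[[0,0,0],0],[[0,0,0],0],[[0,0,0],0],[[0,0,0],0],[[0,0,0],0],[[0,0,0],0]], fingers=0.5, squeeze=25)

```text
time: 3.5
tool_pos: [466.2, -0.5, 36.6]
tcp_rot: [179.9, 0.0, 85.9]
ft_force: [-0.8, -1.5, 5.4]
finger_gap: 55.5
grip_force: 28.3
```

Run:
```python
from h import *
s=snapshot("scene")[140:250,200:340]; cv2.imwrite("pics/a.png",cv2.resize(s,None,fx=5.4,fy=5.4,interpolation=cv2.INTER_CUBIC)); print(r.sense())
```

```text
{'time': 3.55, 'joint_pos': array([-6.36295179e+00, -1.27866846e+00,  1.17121078e+02, -4.54551117e-03,
        6.40959245e+01, -2.21385695e+00]), 'qd': array([ 0.05725724, -0.15616862, -0.01511008,  0.03134598, -0.02518268,
       -0.02169391]), 'joint_efforts': array([ 1.40782753e-01, -3.94173288e+01, -4.08169198e+01,  8.87487852e-02,
       -3.67663549e-01, -2.85717583e-02]), 'tool_pos': array([466.16816151,  -0.49198336,  36.64290888]), 'tcp_rot': array([1.79938538e+02, 6.47002255e-03, 8.58528853e+01]), 'ft_force': array([-0.64679284,  0.30351972,  5.76372652]), 'wrist_torque': array([-0.04118932,  0.19114464, -0.06940451]), 'grip_force': 28.27711433172226, 'finger_gap': 55.99410935750717}
```

View pics/a.png

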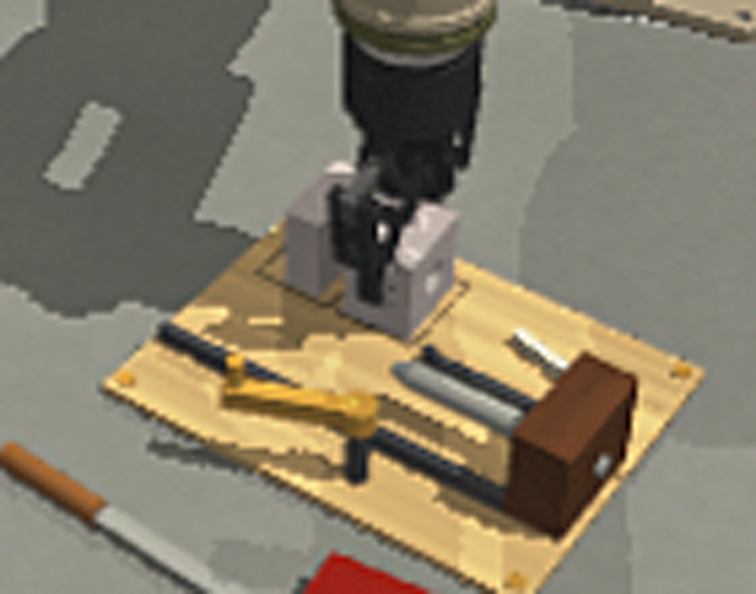

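The collar is gripped (gap 56 mm) and the +x finger is centred on its face at about (375,255). Next I'll slide it across and rotate it square.

Run:
```python
from p import *
cur=toW(-75.3,-136.3,36,3.74)
print(cur,shift(cur,toW(-4,-134,36,0)),shift(cur,toW(-40,-135,36,0)))
```

```text
[ 4.65674136e+02 -3.36332577e-01  3.60000000e+01  8.58926659e+01] (array([-2.4, 71.3,  0. ]), np.float64(3.7)) (array([-1. , 35.3,  0. ]), np.float64(3.7))
```

step_arm(rows=[[[0,4,0],0.4],[[-0.2,10,0],0.8],[[-0.5,18,0],1.5],[[-0.7,26,0],2.4],[[-1,34,0],3],[[-1.2,42,0],3.7],[[-1.6,50,0],3.7],[[-2,57,0],3.7],[[-2.2,63,0],3.7],[[-2.3,68,0],3.7],[[-2.4,71.3,0],3.7],[[-2.4,71.3,0],3.7]])

```text
time: 4.75
tool_pos: [537.4, -8.0, 36.6]
tcp_rot: [179.9, -0.0, 82.2]
ft_force: [0.5, 0.0, 5.5]
finger_gap: 55.6
grip_force: 28.3
```

step_arm(rows=[[[0,1,0],0],[[0,2,0],0],[[0,2,0],0],[[0,3,0],0],[[0,3,0],0],[[0,3,0],0]])

```text
time: 5.35
tool_pos: [539.8, -8.3, 36.6]
tcp_rot: [180.0, -0.0, 82.2]
ft_force: [-2.7, 1.1, 8.2]
finger_gap: 55.3
grip_force: 28.6
```

step_arm(rows=[[[0,0.5,0],0],[[0,1,0],0],[[0,1,0],0],[[0,1,0],0]])

```text
time: 5.75
tool_pos: [539.9, -8.3, 36.7]
tcp_rot: [-179.9, 0.0, 82.2]
ft_force: [-8.9, 0.9, 12.3]
finger_gap: 55.8
grip_force: 29.2
```

step_arm(rows=[[[0,0.5,0],0],[[0,1,0],0],[[0,1,0],0],[[0,1,0],0]])

```text
time: 6.15
tool_pos: [540.0, -8.4, 36.7]
tcp_rot: [-179.8, 0.0, 82.2]
ft_force: [-14.2, 1.6, 18.4]
finger_gap: 56.0
grip_force: 29.9
```

step_arm(rows=[[[0,-1,0],0],[[0,-2.2,0],0],[[4,-2.2,0],0],[[9,-2.2,0],0],[[14,-2.2,0],0],[[19,-2.2,0],0],[[23,-2.2,0],0],[[26,-2.2,0],0],[[29,-2.2,0],0],[[32,-2.2,0],0],[[32,-2.2,0],0]])

```text
time: 7.25
tool_pos: [544.4, 23.5, 36.6]
tcp_rot: [179.9, 0.0, 82.2]
ft_force: [0.3, -0.2, 6.3]
finger_gap: 55.5
grip_force: 28.4
```

step_arm(rows=[[[4,0,0],0],[[8,0,0],0],[[12,0,0],0],[[16,0,0],0],[[20,0,0],0],[[20,0,0],0]])

```text
time: 7.85
tool_pos: [547.2, 43.5, 36.7]
tcp_rot: [179.9, -0.0, 82.2]
ft_force: [0.3, 0.8, 5.5]
finger_gap: 55.8
grip_force: 28.4
```

step_arm(rows=[[[5,0,0],0],[[11,0,0],0],[[17,0,0],0],[[23,0,0],0],[[29,0,0],0],[[35,0,0],0],[[41,0,0],0],[[47,0,0],0],[[51,0,0],0],[[53,0,0],0],[[53,0,0],0]])

```text
time: 8.95
tool_pos: [554.4, 95.9, 36.7]
tcp_rot: [179.9, -0.0, 82.2]
ft_force: [1.4, 0.0, 4.6]
finger_gap: 55.9
grip_force: 28.4
```

step_arm(rows=[[[1,0,0],0],[[2,0,0],0],[[3,0,0],0],[[4,0,0],0],[[4,0,0],0]])

```text
time: 9.45
tool_pos: [554.8, 99.5, 36.6]
tcp_rot: [179.9, 0.0, 82.2]
ft_force: [-0.1, -2.4, 5.4]
finger_gap: 55.8
grip_force: 28.4
```

Commanded y is now -25, so I'll press on in small steps.

step_arm(rows=[[[1,0,0],0],[[2,0,0],0],[[3,0,0],0],[[3,0,0],0],[[3,0,0],0]])

```text
time: 9.95
tool_pos: [555.1, 101.5, 36.7]
tcp_rot: [179.9, 0.1, 82.1]
ft_force: [-1.3, -6.5, 7.2]
finger_gap: 55.8
grip_force: 28.6
```

step_arm(rows=[[[1,0,0],0],[[2,0,0],0],[[2,0,0],0],[[2,0,0],0]])

```text
time: 10.35
tool_pos: [555.1, 101.7, 36.6]
tcp_rot: [180.0, 0.2, 82.1]
ft_force: [-3.8, -15.2, 9.7]
finger_gap: 55.9
grip_force: 29.1
```

step_arm(rows=[[[-1,0,0],0],[[-2.5,0,0],0],[[-2.5,0,0],0]])

```text
time: 10.65
tool_pos: [555.0, 101.7, 36.6]
tcp_rot: [179.9, 0.0, 82.1]
ft_force: [-0.5, -2.6, 6.7]
finger_gap: 56.0
grip_force: 28.6
```

step_arm(rows=[[[0,0,0],0],[[0,0,0],0],[[0,0,0],0],[[0,0,-10],0],[[0,0,-30],0],[[0,0,-60],0],[[0,0,-90],0],[[0,0,-90],0]], fingers=0.85)

```text
time: 11.45
tool_pos: [558.0, 102.6, 132.1]
tcp_rot: [179.5, -0.1, 82.2]
ft_force: [1.7, -0.1, 1.2]
finger_gap: 72.6
grip_force: 0.0
```

Run:
```python
from p import *
cur=toW(-1.2,-22.5,126,0); print(cur,r.sense()["tool_pos"])
t=toW(-79,-188.9,126,1.16); print(t,shift(cur,t))
s=snapshot("scene")[140:250,200:340]; cv2.imwrite("pics/b.png",cv2.resize(s,None,fx=5.4,fy=5.4,interpolation=cv2.INTER_CUBIC))
```

```text
[554.61778941 102.28080316 126.          82.15266585] [557.979482   102.61131381 132.14597318]
[454.82709584 -51.93857784 126.          83.31266585] (array([-166.4,  -77.8,   -0. ]), np.float64(-1.2))
```

View pics/b.png

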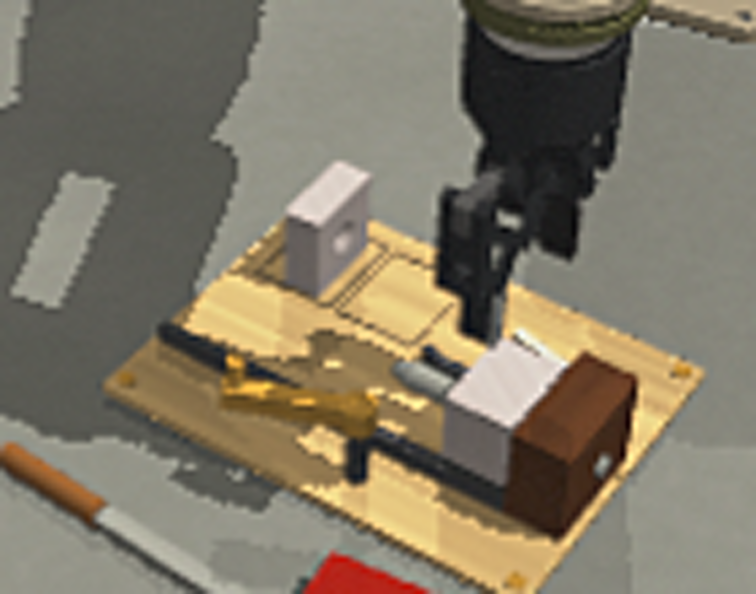

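Wide collar is home flush on the block at (500,410), and the narrow one is untouched at (325,230).

step_arm(rows=[[[-10,-5,0],0],[[-30,-14,0],0],[[-55,-25,0],-1.2],[[-80,-37,0],-1.2],[[-105,-48,0],-1.2],[[-130,-60,0],-1.2],[[-150,-69,0],-1.2],[[-162,-75,0],-1.2],[[-167,-76.8,0],-1.2],[[-167,-76.8,0],-1.2],[[-167,-76.8,0],-1.2]], fingers=1)

```text
time: 12.6
tool_pos: [455.9, -52.4, 125.9]
tcp_rot: [-180.0, -0.0, 83.4]
ft_force: [-0.6, 0.4, -0.0]
finger_gap: 85.6
grip_force: 0.0
```

step_arm(rows=[[[0,0,15],0],[[0,0,35],0],[[0,0,55],0],[[0,0,70],0],[[0,0,82],0],[[0,0,88],0],[[0,0,90],0],[[0,0,90],0],[[0,0,90],0]])

```text
time: 13.5
tool_pos: [456.4, -52.9, 36.8]
tcp_rot: [179.9, 0.0, 83.4]
ft_force: [0.4, 0.7, -0.1]
finger_gap: 85.5
grip_force: 0.0
```

step_arm(rows=[[[0,0,0],0],[[0,0,0],0],[[0,0,0],0],[[0,0,0],0],[[0,0,0],0],[[0,0,0],0],[[0,0,0],0],[[0,0,0],0]], fingers=0.5, squeeze=25)

```text
time: 14.3
tool_pos: [456.2, -52.9, 36.6]
tcp_rot: [179.9, 0.0, 83.4]
ft_force: [-1.1, 1.3, 5.2]
finger_gap: 55.9
grip_force: 28.9
```

step_arm(rows=[[[0,4,0],0.4],[[1,10,0],0.8],[[2,18,0],1.2],[[3,26,0],1.2],[[4,34,0],1.2],[[5,42,0],1.2],[[6,50,0],1.2],[[7,58,0],1.2],[[7.5,65,0],1.2],[[7.9,71,0],1.2],[[7.9,75.2,0],1.2],[[7.9,75.2,0],1.2]])

```text
time: 15.5
tool_pos: [532.3, -53.8, 36.6]
tcp_rot: [179.9, 0.0, 82.2]
ft_force: [2.8, -0.0, 5.2]
finger_gap: 55.5
grip_force: 28.8
```

step_arm(rows=[[[0,0.5,0],0],[[0,1,0],0],[[0,1,0],0],[[0,1,0],0]])

```text
time: 15.9
tool_pos: [532.4, -53.9, 36.6]
tcp_rot: [180.0, 0.0, 82.2]
ft_force: [-2.0, 0.3, 7.2]
finger_gap: 56.0
grip_force: 29.2
```

step_arm(rows=[[[0,0.5,0],0],[[0,1,0],0],[[0,1,0],0],[[0,1,0],0]])

```text
time: 16.3
tool_pos: [533.2, -54.0, 36.6]
tcp_rot: [180.0, 0.0, 82.2]
ft_force: [-2.5, 1.0, 8.5]
finger_gap: 55.5
grip_force: 29.3
```

step_arm(rows=[[[3,-0.8,0],0],[[9,-0.8,0],0],[[16,-0.8,0],0],[[24,-0.8,0],0],[[32,-0.8,0],0],[[40,-0.8,0],0],[[48,-0.8,0],0],[[56,-0.8,0],0],[[63,-0.8,0],0],[[68,-0.8,0],0],[[70,-0.8,0],0],[[70,-0.8,0],0]])

```text
time: 17.5
tool_pos: [542.4, 15.6, 36.6]
tcp_rot: [179.9, 0.0, 82.2]
ft_force: [0.9, 0.3, 6.0]
finger_gap: 55.7
grip_force: 28.9
```

step_arm(rows=[[[3,0,0],0],[[7,0,0],0],[[11,0,0],0],[[15,0,0],0],[[20,0,0],0],[[25,0,0],0],[[28,0,0],0],[[30,0,0],0],[[30,0,0],0]])

```text
time: 18.4
tool_pos: [546.5, 45.2, 36.6]
tcp_rot: [179.9, 0.0, 82.2]
ft_force: [0.1, 0.2, 6.9]
finger_gap: 55.7
grip_force: 28.9
```

step_arm(rows=[[[4,0,0],0],[[8,0,0],0],[[12,0,0],0],[[15,0,0],0],[[17,0,0],0],[[18,0,0],0],[[18,0,0],0]])

```text
time: 19.1
tool_pos: [549.0, 62.8, 36.6]
tcp_rot: [179.9, 0.0, 82.2]
ft_force: [0.1, -1.5, 5.8]
finger_gap: 55.7
grip_force: 29.0
```

step_arm(rows=[[[1,0,0],0],[[2,0,0],0],[[3,0,0],0],[[4,0,0],0],[[4,0,0],0]])

```text
time: 19.6
tool_pos: [549.5, 66.7, 36.6]
tcp_rot: [179.9, 0.0, 82.2]
ft_force: [-1.4, -2.1, 6.3]
finger_gap: 56.2
grip_force: 29.0
```

step_arm(rows=[[[1,0,0],0],[[2,0,0],0],[[3,0,0],0],[[3,0,0],0],[[3,0,0],0]])

```text
time: 20.1
tool_pos: [549.5, 67.4, 36.5]
tcp_rot: [180.0, 0.2, 82.1]
ft_force: [-2.1, -13.2, 8.8]
finger_gap: 55.5
grip_force: 29.0
```

step_arm(rows=[[[1,0,0],0],[[1,0,0],0],[[0,0,0],0],[[-1.5,0,0],0],[[-1.5,0,0],0]])

```text
time: 20.6
tool_pos: [549.5, 67.5, 36.5]
tcp_rot: [180.0, 0.1, 82.1]
ft_force: [-0.2, -4.6, 6.5]
finger_gap: 55.3
grip_force: 28.9
```

step_arm(rows=[[[0,0,0],0],[[0,0,0],0],[[0,0,0],0],[[0,0,-10],0],[[0,0,-30],0],[[0,0,-60],0],[[0,0,-90],0],[[0,0,-100],0],[[0,0,-100],0],[[0,0,-100],0]], fingers=0.8)

```text
time: 21.6
tool_pos: [548.8, 68.5, 135.1]
tcp_rot: [-179.9, 0.0, 82.2]
ft_force: [-0.1, 0.9, -1.7]
finger_gap: 68.6
grip_force: 0.0
```

Run:
```python
from p import *
s=snapshot("scene")[140:250,200:340]; cv2.imwrite("pics/c.png",cv2.resize(s,None,fx=5.4,fy=5.4,interpolation=cv2.INTER_CUBIC))
print(r.sense()["tool_pos"],r.sense()["joint_pos"])
```

```text
[548.25979608  68.5322076  134.32535651] [1.80765163e+00 4.74483552e+00 9.97125169e+01 6.12537775e-04
 7.56850738e+01 9.64888479e+00]
```

View pics/c.png

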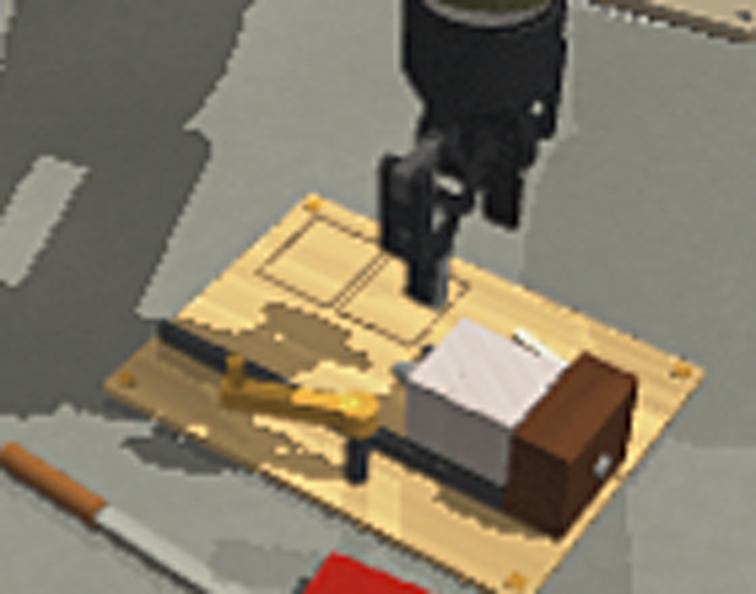

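Both collars are home with no gap, at (485,400). The keeper is open, with its pin at (235,365). Next I'll grasp the pin.

step_arm(rows=[[[-5,5,0],-2],[[-15,14,0],-5],[[-27,25,0],-8],[[-40,37,0],-11],[[-53,49,0],-14],[[-65,61,0],-17],[[-76,71,0],-19],[[-83,77,0],-19],[[-85.5,79.7,0],-19],[[-85.5,79.7,0],-19],[[-85.5,79.7,0],-19]], fingers=0.5)

```text
time: 22.75
tool_pos: [616.2, -26.5, 135.5]
tcp_rot: [-180.0, -0.0, 101.1]
ft_force: [0.0, 0.7, 0.2]
finger_gap: 42.7
grip_force: 0.0
```

step_arm(rows=[[[0,0,8],0],[[0,0,18],0],[[0,0,28],0],[[0,0,30],0],[[0,0,30],0],[[0,0,30],0]])

```text
time: 23.35
tool_pos: [616.7, -27.1, 106.1]
tcp_rot: [180.0, 0.0, 101.2]
ft_force: [0.5, -0.3, 0.5]
finger_gap: 42.9
grip_force: 0.0
```

Run:
```python
from p import *
s=snapshot("scene")[150:240,205:325]; cv2.imwrite("pics/d.png",cv2.resize(s,None,fx=6.5,fy=6.5,interpolation=cv2.INTER_CUBIC))
print(r.sense()["tool_pos"],r.sense()["finger_gap"])
```

```text
[616.97253497 -27.10284766 106.47720722] 42.7177262255891
```

View pics/d.png

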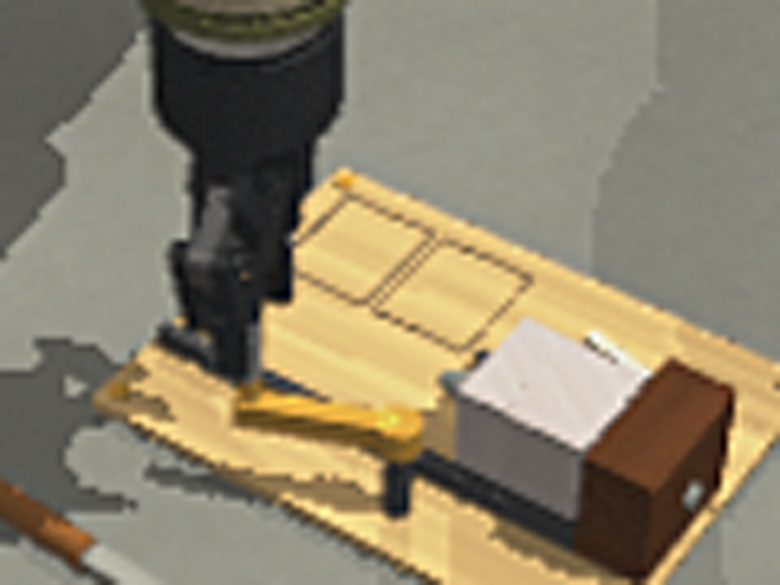

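The fingers straddle the pin, which is at about (250,385), partly hidden behind the near finger. I'll descend and close.

step_arm(rows=[[[0,0,6],0],[[0,0,12],0],[[0,0,18],0],[[0,0,24],0],[[0,0,28],0],[[0,0,28],0],[[0,0,28],0]])

```text
time: 24.1
tool_pos: [616.6, -27.1, 77.9]
tcp_rot: [-180.0, -0.0, 101.2]
ft_force: [-0.6, 0.3, 0.2]
finger_gap: 42.7
grip_force: 0.0
```

step_arm(rows=[[[0,0,0],0],[[0,0,0],0],[[0,0,0],0],[[0,0,0],0],[[0,0,0],0],[[0,0,0],0],[[0,0,0],0],[[0,0,0],0],[[0,0,0],0]], fingers=0, squeeze=20)

```text
time: 25.0
tool_pos: [616.9, -27.1, 78.4]
tcp_rot: [180.0, 0.0, 101.2]
ft_force: [0.5, -1.1, 4.1]
finger_gap: 8.8
grip_force: 20.5
```

Run:
```python
from p import *
def P(q): a=np.radians(q); return toW(56.3-66.8*np.cos(a),-79-66.8*np.sin(a),78,q-90.4)
for a,b,n in((109.4,54.4,11),(54.4,4.4,11)):
    print([[list(map(float,s[0])),float(s[1])] for s in (shift(P(a),P(q)) for q in np.linspace(a,b,n+1)[1:])])
```

```text
[[[0.2, -5.8, -0.0], 5.0], [[0.9, -11.6, -0.0], 10.0], [[2.2, -17.3, -0.0], 15.0], [[3.9, -22.9, -0.0], 20.0], [[6.1, -28.3, -0.0], 25.0], [[8.7, -33.5, -0.0], 30.0], [[11.8, -38.4, -0.0], 35.0], [[15.3, -43.0, -0.0], 40.0], [[19.2, -47.4, -0.0], 45.0], [[23.5, -51.3, -0.0], 50.0], [[28.1, -54.9, -0.0], 55.0]]
[[[0.2, -5.3, -0.0], 4.5], [[0.8, -10.6, -0.0], 9.1], [[1.8, -15.8, -0.0], 13.6], [[3.2, -20.9, -0.0], 18.2], [[5.0, -25.8, -0.0], 22.7], [[7.2, -30.7, -0.0], 27.3], [[9.8, -35.3, -0.0], 31.8], [[12.7, -39.7, -0.0], 36.4], [[16.0, -43.9, -0.0], 40.9], [[19.6, -47.7, -0.0], 45.5], [[23.5, -51.3, -0.0], 50.0]]
```

step_arm(rows=[[[0.2,-5.8,0],5],[[0.9,-11.6,0],10],[[2.2,-17.3,0],15],[[3.9,-22.9,0],20],[[6.1,-28.3,0],25],[[8.7,-33.5,0],30],[[11.8,-38.4,0],35],[[15.3,-43,0],40],[[19.2,-47.4,0],45],[[23.5,-51.3,0],50],[[28.1,-54.9,0],55],[[28.1,-54.9,0],55]])

```text
time: 26.2
tool_pos: [557.8, -8.9, 78.4]
tcp_rot: [180.0, -0.1, 46.0]
ft_force: [4.3, 4.0, 0.6]
finger_gap: 8.8
grip_force: 20.3
```

step_arm(rows=[[[0.2,-5.3,0],4.5],[[0.8,-10.6,0],9.1],[[1.8,-15.8,0],13.6],[[3.2,-20.9,0],18.2],[[5,-25.8,0],22.7],[[7.2,-30.7,0],27.3],[[9.8,-35.3,0],31.8],[[12.7,-39.7,0],36.4],[[16,-43.9,0],40.9],[[19.6,-47.7,0],45.5],[[23.5,-51.3,0],50],[[23.5,-51.3,0],50]])

```text
time: 27.4
tool_pos: [539.0, 42.7, 78.6]
tcp_rot: [-180.0, -0.3, -4.0]
ft_force: [12.3, -1.0, -5.8]
finger_gap: 8.6
grip_force: 19.8
```

step_arm(rows=[[[0.7,-1,0],1],[[1.5,-2.5,0],2],[[1.5,-4,0],4],[[1.5,-5,0],4],[[1.5,-5,0],4]])

```text
time: 27.9
tool_pos: [539.6, 46.9, 78.4]
tcp_rot: [180.0, -0.2, -7.9]
ft_force: [5.5, -2.9, 0.7]
finger_gap: 8.9
grip_force: 20.2
```

step_arm(rows=[[[0,-1,0],0],[[0,-2,0],0],[[0,-2,0],0],[[0,-2,0],0]])

```text
time: 28.3
tool_pos: [539.7, 47.3, 78.4]
tcp_rot: [179.8, -0.1, -7.9]
ft_force: [3.5, -9.8, 2.0]
finger_gap: 8.9
grip_force: 20.4
```

step_arm(rows=[[[0,-1,0],0],[[0,-1,0],0],[[0,0.5,0],0],[[0,1.2,0],0],[[0,1.2,0],0]])

```text
time: 28.8
tool_pos: [539.6, 47.1, 78.4]
tcp_rot: [179.9, -0.1, -7.9]
ft_force: [5.2, -4.4, 0.5]
finger_gap: 8.8
grip_force: 20.4
```

step_arm(rows=[[[0,0,0],0],[[0,0,0],0],[[0,0,0],0],[[0,0,0],0],[[0,0,-10],0],[[0,0,-30],0],[[0,0,-60],0],[[0,0,-90],0],[[0,0,-90],0],[[0,0,-90],0]], fingers=0.4)

```text
time: 29.8
tool_pos: [539.4, 48.1, 169.6]
tcp_rot: [-180.0, -0.2, -7.8]
ft_force: [-0.1, 1.1, -0.8]
finger_gap: 34.3
grip_force: 0.0
```

step_arm(rows=[[[-20,0,-10],0],[[-50,0,-20],0],[[-90,0,-30],0],[[-120,0,-40],0],[[-130,0,-40],0],[[-130,0,-40],0],[[-130,0,-40],0]])

```text
time: 30.5
tool_pos: [409.6, 65.8, 207.2]
tcp_rot: [180.0, 0.0, -7.8]
ft_force: [0.5, -0.3, 0.7]
finger_gap: 33.9
grip_force: 0.0
```

Run:
```python
from p import *
s=snapshot("scene")[150:255,205:335]; a=cv2.resize(s,None,fx=5.5,fy=5.5,interpolation=cv2.INTER_CUBIC); cv2.imwrite("pics/e.png",a)
J2=J.copy(); J2[0]+=1.5
for q in(0,.08): print(q,(proj("scene",place(J2,[(58-66*np.cos(q),-78-66*np.sin(q),82)]))[0]-(205,150)+.5)*5.5-.5)
```

```text
0 [409.36611393 262.85077331]
0.08 [400.58373478 259.17043628]
```

View pics/e.png

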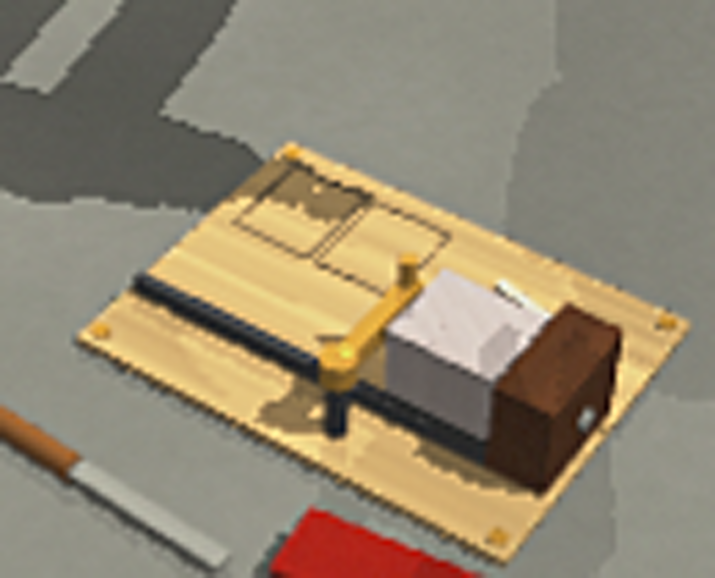

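The keeper pin is at (408,260), which matches the shut prediction of (409,263). Both collars are seated and the arm is clear.

```bash
python3 -c "
from bench import r
print(r.hand_in())"
```

```text
the job is handed in; nothing more can be done
None
```

I handed the job in at about 30 s: the wide collar is home on the shoulder, the narrow collar sits flat against it, and the keeper is shut behind them; the last picture and the contact forces agree, but hand-in returned no verdict.

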